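Advance a tin past the spring stop of a tin rack

ROBOT

A 7-joint arm with a two-finger parallel gripper is mounted at the origin on a cart in front of the work surface, level with it; the furniture and walls round the work are solid. World frame = base frame: x ahead of the robot, y to its left, z up, the work surface at z = 0. Lengths are in m, angles in rad, forces in N, time in s.
With the tool pointing down it reaches from about 0.4 to 0.85 m from the base axis. Payload 10.4 kg.
Tool frame: the origin (TCP) lies midway between the tips of the shut fingers; the grasp point (between the pads) lies 19 mm behind it; z points along the fingers, y is the line along which they close (so a half turn about z gives the same grasp; the last joint's range is limited). The gripper opens to 85 mm and grips with 20 to 120 N. Pads are 22 mm wide; open, the fingers measure 114 mm over their backs; the gripper's body (76 mm by 85 mm) begins 54 mm behind the grasp point. The pads swing forward as they close: fully open they stand 13 mm farther back than shut.
Start: joints at [-1.305, 0.332, -0.065, 1.46, 0.022, 1.35, -0.088], TCP at [0.178, 0.599, 0.231] pointing down, gripper open.
Joint ranges: [-2.6, 2.6], [-0.5, 2.12], [-1.47, 1.34], [0.16, 2.42], [-1.27, 4.41], [0.06, 2.06], [-2.6, 2.6]. Speed limits (rad/s): [2.22, 2.22, 2.79, 2.79, 3.14, 3.14, 3.14].

INTERFACE

Orientations are given as a unit quaternion [x, y, z, w].
In Python, from rig import arm, solver, vision gives the robot as it stands. Calls block until the motion is done:
- arm.move_to(position, orientation): joint-space move of the TCP to a pose.
- arm.line_to(position, v=0.15, attitude=None, force_limit=None): straight line of the TCP; attitude=None keeps the orientation; v is the mean speed in m/s. With force_limit (N) it stops when the force on the tool has changed by that much, and returns True; else False.
- arm.set_joints(angles): joint-space move.
- arm.move_gripper(opening, effort=None): opening from 0.0 (shut) to 1.0 (fully open); effort is the grip in N (None keeps the last); returns when the fingers have stopped.
- arm.sleep(seconds).
- solver.solve_ik(position, orientation): joint angles nearest the present ones, or None.
- vision.grab_frame(name): name is "scene" or "side" or "wrist"; returns a dict with "pixels" (384x512x3 uint8, red, green, blue), "fx", "fy", "cx", "cy" (pixels), "T" (4x4, takes a point from camera to world coordinates). Camera axes: x right, y down, z forward; pixel columns grow to the right and rows downward; lengths in m; the calibration is good to about 2 mm. The wrist camera is an equidistant fisheye: a pixel r from the principal point sees the ray r / f radians off the axis. A picture is of the moment at which its call begins. There is no depth.
A pose or a line that the arm cannot do raises arm.IKError and nothing moves.
- arm.sign_off(): hands the job in; it is judged then, once.
Readings, each from a call of its own:
- arm.get_time_s(): time.
- arm.get_joint_positions(): joint angles.
- arm.get_qd(): joint speeds.
- arm.get_joint_torque(): joint torques, N m.
- arm.get_eef_pos(): TCP position.
- arm.get_ee_rot(): TCP orientation.
- arm.get_wrist_force(): force on the tool from outside, world axes, zero at the start.
- arm.get_torque(): the same for the moment, N m.
- arm.get_opening(): opening from 0.0 (shut) to 1.0 (fully open).
- arm.get_finger_force(): force on a finger pad.
Only numpy, scipy, OpenCV 4.12 (cv2) and the standard library are available. Lean on these libraries where they do the work, as an engineer would, in place of code of your own. Each camera call takes 0.05 s, during which the arm holds its last target. There are 200 camera calls.

TASK

Push the tin along its lane in the low rack, past the spring stop, into the bay in front of the end wall. To let it by, press the long steel bar beside the lane down with a fingertip and keep it held down until the whole tin has passed the stop; then let go, so that the stop springs up again behind the tin. Only press and push: do not lift or tip the tin, and leave the other things where they are.

Things in the scene. Friction and masses are not known exactly. Their poses are not given: they have to be found in the camera images.
- tin_rack: Fixed low wooden rack with steel rails, 141 mm (x) by 387 mm (y). Origin on the worktop under the lane's centre line, at the stop. +y is the way the tin is pushed (robot's left, within 0.3 rad), +x points away from the robot. Lane along y, 92 mm wide, floor 26 mm above the worktop, between steel rails 5 mm thick and 37 mm high above the worktop; open at its -y end (y = -190 mm).
- bay_middle (a point): Middle of the bay's floor, fixed to the rack on the lane's centre line, 59 mm past the stop, 26 mm above the worktop. The bay is the lane between the stop and the end wall (47 mm high above the worktop, near face 56 mm beyond this point); the tin has 26 mm of play in it.
- stop_place (a point): Where the spring stop comes up through the lane floor, on the lane's centre line (fixed point at floor height). The stop is an upright steel plate, 40 mm wide across the lane, 6 mm thick; at rest it stands 14 mm above the floor and blocks the tin.
- stop_bar (a joint): Travel of bar and stop plate, one rigid part moving straight down against a spring: 0 = up (lane blocked), 0.020 m = fully down. The stop is below the lane floor from 0.014 on. The push needed grows from about 3 N to 9 N; let go, it springs back to 0. Let up under the tin, it tips the tin.
- bar_top (a point): Middle of the bar's upper face (moves with it). The bar runs beside the lane on the robot's side: 24 mm wide, 230 mm long, centre line at rack x = -66 mm, from rack y = -185 to +45 mm; upper face 60 mm above the worktop when up, 40 mm when down. One fingertip can slide along it, pressing, while the other finger, opened, stands in the lane behind the tin.
- tuna_tin: Loose round food tin, 86 mm across and 40 mm high, about 0.16 to 0.33 kg, standing upright on the lane floor in the lane before the stop (its centre 55 to 85 mm from it). Origin at the centre of its underside.
- jar_lid_small: Bystander: small blue screw lid, 51 mm across and 10 mm high, lying in the little tray beyond the end wall of the rack. Origin at its underside.
- garlic: Bystander: garlic bulb, 56 mm, behind the rack. Origin at its underside.
- lemon: Bystander: lemon, 71x53x51 mm, behind the rack. Origin at its underside.
- mustard_jar: Bystander: jar with a red cap, 62 mm across and 90 mm high, left of the rack. Origin at its underside.
- onion_half: Bystander: half a red onion, 68x89x41 mm, right of the rack. Origin at its underside.
- teaspoon: Bystander: teaspoon, 132 mm long, lying in front of the rack. Origin at its underside.
Things that resemble listed ones, but are neither listed nor needed, are in the scene too. Leave any blue, green or pink look-alike of the tuna_tin alone.

How it is judged:
On the way, in this order (a step that is already met when the one before it is completed fails the run):
1. a finger holds the bar down while the tin is still before the stop (value of joint stop_bar above 0.012 m and contact force between the fingers and stop_bar above 0.5 N and y of tuna_tin in the frame of tin_rack below -0.03 m), for 0.05 s.
2. the tin crosses the stop while a finger holds the bar down (value of joint stop_bar above 0.012 m and contact force between the fingers and stop_bar above 0.5 N and y of tuna_tin in the frame of tin_rack between -0.015 and 0.03 m), for 0.05 s.
At the end, for the whole second after the job is handed in: The tin stands upright (within 0.08 rad) and still on the lane floor in the bay between the stop and the end wall (centre 45 to 76 mm beyond the stop and within 10 mm of the lane's centre line), and the bar and stop are up again (joint below 3 mm) (y of tuna_tin in the frame of tin_rack between 0.045 and 0.076 m and x of tuna_tin in the frame of tin_rack between -0.01 and 0.01 m and z of tuna_tin in the frame of tin_rack between 0.022 and 0.03 m and angle between tuna_tin's own z axis and vertical below 0.08 rad and linear speed of tuna_tin below 0.01 m/s and value of joint stop_bar below 0.003 m); the robot touches nothing.
It fails at once if the tin is lifted (8 mm off the lane floor) or tipped (more than 0.2 rad) (z of tuna_tin in the frame of tin_rack above 0.034 m or angle between tuna_tin's own z axis and vertical above 0.2 rad).
It fails at once if the stop is let up while the tin is over it (value of joint stop_bar below 0.008 m and y of tuna_tin in the frame of tin_rack between -0.03 and 0.03 m).
It fails at once if another thing is moved more than 20 mm (distance of any of jar_lid_small, garlic, lemon, mustard_jar, onion_half, teaspoon from where it was at the start of the episode above 0.02 m).
It also fails if it takes over 38 s, if anything falls off the work surface, if the arm or the gripper's body presses on something with over 40 N, if the wrist force passes 120 N, or if a joint passes its speed limit or range.

## Working session

There is one attempt and no reset: what is moved stays moved. The work goes in short steps, each a Python script; the robot and the scene stay as the last script left them, time stands still between calls to the robot, and variables do not carry over. Pictures are saved under pics/ and viewed, at most 10 in all, crops included, and the job is handed in when it is done.

```bash
mkdir -p pics; ls
python3 - <<'E'
from rig import arm, solver, vision
import cv2, numpy as np
for n in("scene","side"):
    f=vision.grab_frame(n); cv2.imwrite(f"pics/{n}0.png",f["pixels"][:,:,::-1]); np.savez(f"{n}0.npz",**f)
    print(n,f["fx"],f["cx"],f["cy"],np.round(f["T"],3).tolist())
print(arm.get_eef_pos(),arm.get_ee_rot(),arm.get_time_s())
E
```

```text
pics
scene 498.14800195973015 257.4745156319566 191.30186310242007 [[-0.457, -0.468, 0.757, -0.653], [-0.889, 0.235, -0.392, 0.579], [0.006, -0.852, -0.523, 0.904], [0.0, 0.0, 0.0, 1.0]]
side 461.2926485611116 250.9788571557748 192.29963742521562 [[-0.858, -0.377, 0.348, 0.045], [-0.513, 0.64, -0.572, 0.765], [-0.007, -0.669, -0.743, 1.103], [0.0, 0.0, 0.0, 1.0]]
[0.17792185 0.59879423 0.23060785] [ 1.43892016e-01  9.89593196e-01 -6.24145107e-04 -6.77485616e-05] 0.1
```

View pics/scene0.png

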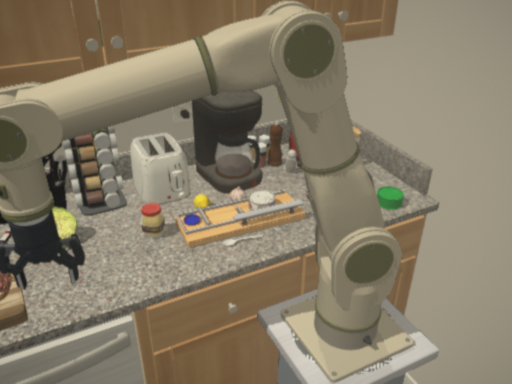

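View pics/side0.png

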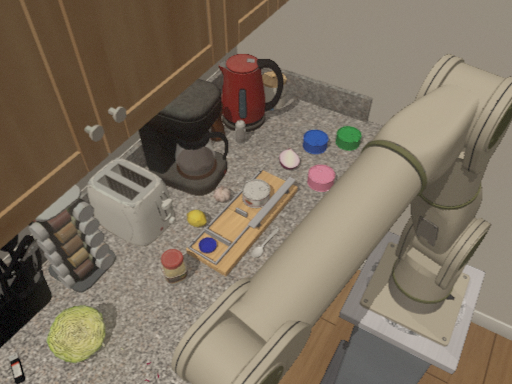

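The scene view shows the rack around (240,218), with the tin at (262,199). The side view shows the rack from (222,262) to (275,175), the tin at (257,192), the stop near (241,212) and the bar from (250,228) to (297,182). I'll enlarge the side view and get a closer look.

Run:
```python
import cv2, numpy as np
a=cv2.imread("pics/side0.png")[165:275,180:310]; b=cv2.imread("pics/scene0.png")[180:250,165:315]
cv2.imwrite("pics/c1.png",cv2.resize(a,None,fx=5.4,fy=5.4,interpolation=cv2.INTER_CUBIC))
cv2.imwrite("pics/c2.png",cv2.resize(b,None,fx=5,fy=5,interpolation=cv2.INTER_CUBIC))
```

```text
(no output)
```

View pics/c1.png

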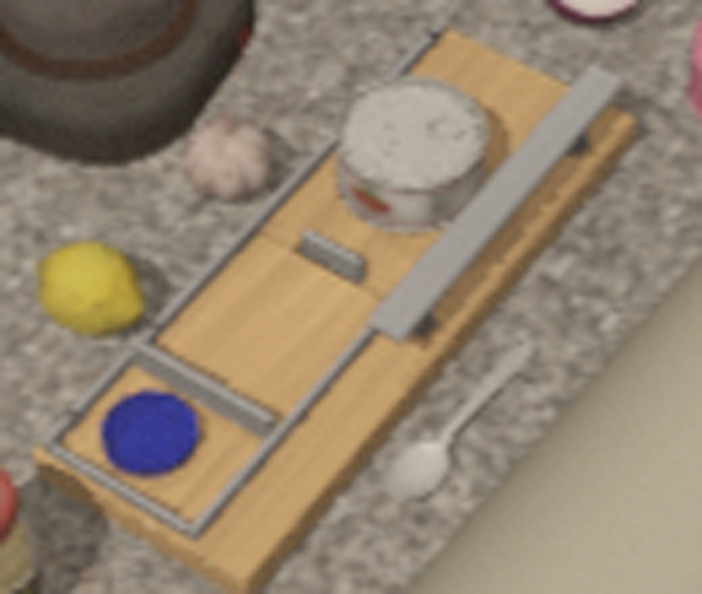

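View pics/c2.png

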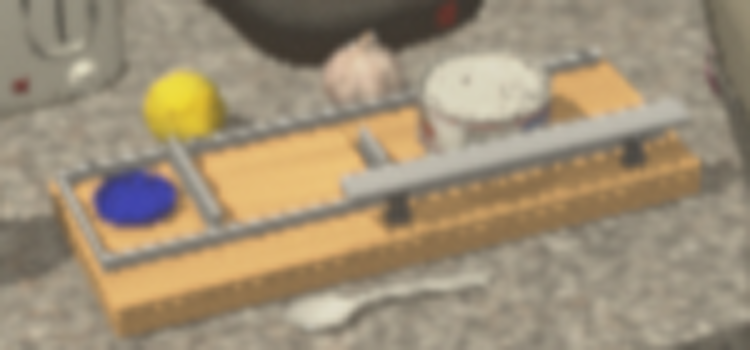

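```bash
cat > fit.py <<'E'
import numpy as np
from scipy.optimize import least_squares
def load(n): return dict(np.load(f"{n}0.npz"))
S,C=load("side"),load("scene")
def proj(f,P):
    T=f["T"]; c=(np.atleast_2d(P)-T[:3,3])@T[:3,:3]
    return np.c_[f["fx"]*c[:,0]/c[:,2]+f["cx"],f["fy"]*c[:,1]/c[:,2]+f["cy"]]
def up(u,o,s): return (np.array(u,float)+.5)/s-.5+np.array(o)
def W(p,P):
    P=np.array(P,float)/1000; c,s=np.cos(p[2]),np.sin(p[2])
    return np.c_[p[0]+c*P[:,0]-s*P[:,1],p[1]+s*P[:,0]+c*P[:,1],P[:,2]]
sp=[((-78,-185,60),(620,85)),((-54,-185,60),(592,66)),((-54,45,60),(377,322)),((-78,45,60),(405,336)),
    ((20,0,40),(305,235)),((-20,0,40),(362,263)),((46,115,47),(150,345)),((-46,115,47),(276,418)),((48.5,-190,37),(440,32))]
cp=[((-54,45,60),(343,180)),((-78,45,60),(350,198)),((-54,-185,60),(683,98)),((-78,-185,60),(690,118)),
    ((20,0,40),(362,133)),((-20,0,40),(385,165))]
su=up([q[1] for q in sp],(180,165),5.4); cu=up([q[1] for q in cp],(165,180),5)
res=lambda p: np.r_[proj(S,W(p,[q[0] for q in sp]))-su, proj(C,W(p,[q[0] for q in cp]))-cu].ravel()
r=least_squares(res,[.55,.1,0],loss="soft_l1"); p=r.x
if __name__=="__main__":
    print(p.round(4)); print(res(p).reshape(-1,2).round(1).tolist())
    ts=up([417,122],(180,165),5.4);tc=up([487,87],(165,180),5)
    t=least_squares(lambda q:np.r_[proj(S,W(p,[[q[0],q[1],66]]))[0]-ts,proj(C,W(p,[[q[0],q[1],66]]))[0]-tc],[0,-70])
    print("tin",t.x,t.fun)
E
python3 fit.py
```

```text
[ 0.5291  0.0276 -0.0526]
[[1.0, -0.6], [-0.5, -0.2], [-1.9, 0.7], [-0.1, 1.8], [-0.4, 0.3], [0.0, 0.8], [-2.1, 0.0], [0.5, 0.9], [1.0, -2.4], [-0.4, -0.1], [1.2, 0.5], [-0.8, -0.2], [1.5, -0.4], [0.5, -0.8], [0.7, -0.7]]
tin [  0.35548448 -80.94690722] [-0.83075179  1.49216735  1.34595346 -0.97739687]
```

```bash
cat > h.py <<'E'
import numpy as np, cv2
from rig import arm, solver, vision
from fit import p, W
def quat(flip=0):
    a=(p[2]+np.pi/2)/2+flip*np.pi/2; return np.array([np.cos(a),np.sin(a),0,0])
def rk(x,y,z): return W(p,[[x,y,z]])[0]
def inv(P):
    d=np.array(P)[:2]-p[:2]; c,s=np.cos(p[2]),np.sin(p[2]); return np.r_[c*d[0]+s*d[1],-s*d[0]+c*d[1],P[2]]*1000
E
python3 - <<'E'
from h import *
for fl in (0,1):
    q=[solver.solve_ik(rk(-32,y,z),quat(fl)) for y,z in ((-152,200),(-152,40),(10,40))]
    print(fl,[None if a is None else np.round(a,2).tolist() for a in q])
E
```

```text
0 [[-0.8, 0.1, 1.02, 1.86, -0.09, 1.23, 0.2], [-0.54, 0.35, 0.8, 2.01, -0.32, 0.91, 0.38], [-0.71, 0.3, 0.61, 2.02, -0.22, 0.89, -0.04]]
1 [None, [-0.81, 0.54, 1.17, 2.02, -0.61, 0.99, -2.52], [0.86, 0.61, -1.24, 1.94, 0.66, 1.08, 2.43]]
```

Run:
```python
from h import *
arm.move_to(rk(-32,-152,190),quat())
arm.move_gripper(0.64,effort=60)
f=vision.grab_frame("wrist"); cv2.imwrite("pics/w1.png",f["pixels"][:,:,::-1]); np.savez("w1.npz",**f)
s=vision.grab_frame("side"); cv2.imwrite("pics/s1.png",cv2.resize(s["pixels"][120:280,170:370,::-1],None,fx=3.5,fy=3.5,interpolation=cv2.INTER_CUBIC))
print(arm.get_opening(),inv(arm.get_eef_pos()).round(1),arm.get_wrist_force().round(2),arm.get_joint_positions(),arm.get_time_s(),f["fx"],f["cx"],f["cy"],f["T"].round(3).tolist())
```

```text
0.6370110089953498 [ -32. -152.  190.] [ 0.17  0.05 -0.41] [-0.78613395  0.11654277  1.01857695  1.87207364 -0.10603011  1.21000907
  0.21434471] 3.3917 297.3186396354542 252.48313904103264 195.99089061692268 [[0.999, -0.05, -0.013, 0.493], [-0.052, -0.964, -0.26, -0.056], [0.0, 0.26, -0.966, 0.331], [0.0, 0.0, 0.0, 1.0]]
```

View pics/w1.png

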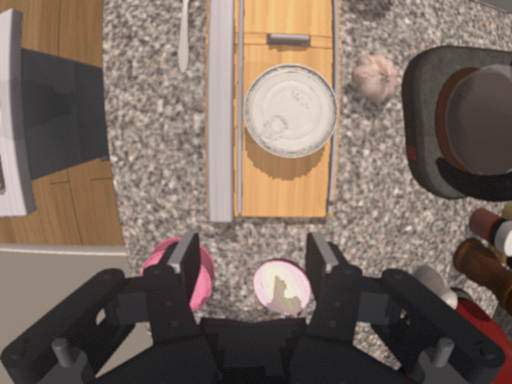

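The wrist view shows the bar's −y end at (208–233, 220), the tin top centred at (291,111), the stop top at (268–310, 38) and the fingertips near (188,243) and (318,243). Next I'll convert these to rack coordinates.

```bash
cat >> h.py <<'E'
def ray(f,u,v,z):
    d=np.array([u-f["cx"],v-f["cy"]]); r=np.hypot(*d); th=r/f["fx"]
    c=np.r_[d/r*np.sin(th),np.cos(th)]; w=f["T"][:3,:3]@c; o=f["T"][:3,3]
    return inv(o+w*(z/1000-o[2])/w[2])
E
python3 - <<'E'
from h import *
f=dict(np.load("w1.npz"))
for n,u,v,z in [("bar end L",208,220,60),("bar end R",233,220,60),("bar mid L",209,100,60),("bar mid R",235,100,60),("stopL",268,37,40),("stopR",310,40,40),("tinL",245,111,66),("tinR",337,111,66),("tinT",291,65,66),("tinB",291,158,66),("railR end",331,216,37),("finL out",183,240,195),("finL in",198,236,195),("finR in",308,236,195),("finR out",325,240,195)]: print(n,ray(f,u,v,z).round(1))
E
```

```text
bar end L [ -74.5 -182.4   60. ]
bar end R [ -50.  -182.3   60. ]
bar mid L [-70.5 -68.3  60. ]
bar mid R [-46.9 -68.8  60. ]
stopL [-16.2  -3.9  40. ]
stopR [25.1 -5.2 40. ]
tinL [-37.8 -79.1  66. ]
tinR [ 45.1 -77.   66. ]
tinT [  2.7 -36.9  66. ]
tinB [   3.6 -121.    66. ]
railR end [  52.9 -186.5   37. ]
finL out [ -66.4 -144.9  195. ]
finL in [ -58.5 -142.6  195. ]
finR in [  -3.4 -142.5  195. ]
finR out [   5.7 -144.9  195. ]
```

```bash
cat >> h.py <<'E'
p[:2]+=0.004*np.array([np.cos(p[2]),np.sin(p[2])])
E
python3 - <<'E'
from h import *
arm.line_to(rk(-34,-152,80),v=0.12)
print(arm.get_wrist_force().round(2))
hit=arm.line_to(rk(-34,-152,40),v=0.03,force_limit=2)
print(hit,inv(arm.get_eef_pos()).round(1),arm.get_wrist_force().round(2))
z=inv(arm.get_eef_pos())[2]
for d in (8,16,18):
    arm.line_to(rk(-34,-152,z-d),v=0.04); print(d,inv(arm.get_eef_pos()).round(1),arm.get_wrist_force().round(2))
f=vision.grab_frame("wrist"); g=vision.grab_frame("side")["pixels"][140:280,180:320]
cv2.imwrite("pics/m2.png",np.hstack([f["pixels"][:,150:400],cv2.resize(g,(384,384),interpolation=cv2.INTER_CUBIC)])[:,:,::-1])
print(arm.get_time_s())
E
```

```text
[-0.16  0.71  0.09]
True [ -34.2 -151.9   54.4] [-0.25  0.82  3.08]
8 [ -34.1 -151.9   46.5] [-1.7   0.76  6.15]
16 [ -34.1 -151.9   38.7] [-2.84  0.82  8.42]
18 [ -34.1 -152.    36.8] [-2.74  1.85  8.35]
6.3667
```

View pics/m2.png

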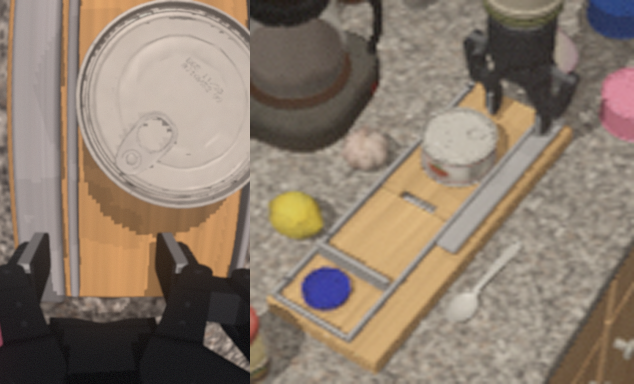

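The bar is down about 18 mm at 8.3 N: the left finger is on it near (30,265), the right finger is in the lane behind the tin, and the stop is below the floor. I'll push now.

Run:
```python
from h import *
z=36.6
for y in (-110,-60,-6):
    h=arm.line_to(rk(-34,y,z),v=0.04,force_limit=15)
    print(h,inv(arm.get_eef_pos()).round(1),arm.get_wrist_force().round(2))
    if h: break
f=vision.grab_frame("wrist"); np.savez("w3.npz",**f); g=vision.grab_frame("side")["pixels"][140:280,180:320]
cv2.imwrite("pics/m3.png",np.hstack([f["pixels"][:,130:420],cv2.resize(g,(384,384),interpolation=cv2.INTER_CUBIC)])[:,:,::-1])
print(arm.get_time_s())
```

```text
False [ -33.2 -111.8   37.4] [-0.78 -5.8   8.27]
False [-33.1 -61.9  37.4] [ 0.43 -6.81  8.77]
False [-33.1  -8.   37.4] [ 0.56 -8.03  9.06]
10.5667
```

View pics/m3.png

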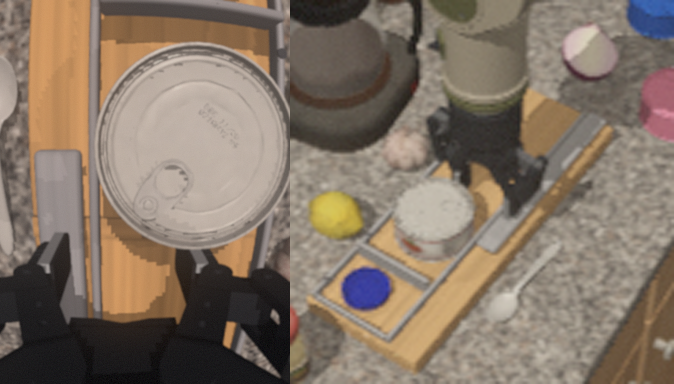

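The tin top is centred near (323,146) in full wrist pixels, the end wall's near edge is at about row 22, and the bar end is at about (187,151). I'll measure the remaining gap.

Run:
```python
from h import *
f=dict(np.load("w3.npz"))
for n,u,v,z in [("wall near top",290,18,47),("bar end",187,151,42),("tinT",320,45,66),("tinB",323,247,66),("tinL",227,146,66),("tinR",420,146,66)]: print(n,ray(f,u,v,z).round(1))
```

```text
wall near top [-15.6 105.   47. ]
bar end [-62.8  43.9  42. ]
tinT [-6.6 87.9 66. ]
tinB [-2.4  6.1 66. ]
tinL [-41.9  48.2  66. ]
tinR [38.5 50.4 66. ]
```

Run:
```python
from h import *
z=36.6
h=arm.line_to(rk(-34,4,z),v=0.03,force_limit=15)
print(h,inv(arm.get_eef_pos()).round(1),arm.get_wrist_force().round(2))
arm.sleep(0.2)
arm.line_to(rk(-34,-6,z),v=0.03)
arm.line_to(rk(-34,-6,62),v=0.05); arm.line_to(rk(-34,-6,200),v=0.12)
f=vision.grab_frame("wrist"); np.savez("w4.npz",**f); g=vision.grab_frame("side")["pixels"][140:280,180:320]
cv2.imwrite("pics/m4.png",np.hstack([f["pixels"][:,130:420],cv2.resize(g,(384,384),interpolation=cv2.INTER_CUBIC)])[:,:,::-1])
print(arm.get_wrist_force().round(2),arm.get_time_s())
```

```text
False [-33.1   2.5  37.4] [-0.99 -4.77  9.06]
[ 0.67 -0.6  -0.45] 13.7917
```

View pics/m4.png

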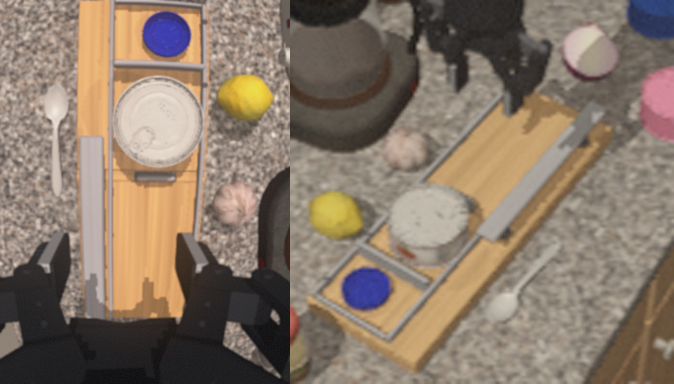

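The tin (rows 77–164) stands between the end wall (row 67) and the stop, which is up again (row 176). Its centre is about 57 mm past the stop, and the bar is up with the gripper clear.

```bash
python3 -c "
from rig import arm
print(arm.sign_off())"
```

```text
the job is handed in; nothing more can be done
None
```

The job is handed in: the tin stands upright in the bay, about 57 mm past the stop by the last picture, with the stop and bar up again and the gripper clear; the judge's result was not reported.

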